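# Work a stuck jar lid loose and stand it in the lid stand

## Task

The wooden lid of the square biscuit jar has stuck fast: work it out of the jar's mouth while the jar stays standing in its caddy. Set the lid down on the bare counter, plug down, and let go of it; then take hold of it afresh and stand it on edge in the steel lid stand, its disc behind the front lip and leaning on the two uprights. Leave the jar and the other things where they are.

Things in the scene. Friction and masses are not known exactly. Their poses are not given: they have to be found in the camera images.
- lid_grip (a point): centre of the lid's handle bar. Loose bamboo plug lid, 170 g, 76 mm high: plug, disc, and on the disc a bridge handle: bar 64 mm long (lid's own x), 34 mm thick (y), 20 mm high, on two posts (34 mm gap). The point is 32 mm above the disc's upper face, 10 mm below the bar's top, 66 mm above the plug's underside. Own z = lid axis, up out of the jar; handle yaw varies
- lid_disc (a point): centre of the lid's wooden disc (92 mm across, 10 mm thick), half-way through its thickness, 37 mm below lid_grip; same axes as lid_grip. At the start the disc lies on the jar's rim
- lid_plug (a point): centre of the underside of the lid's plug (62 mm across, 24 mm deep, two pale silicone ribs). It must rise 24 mm to come free and holds all the way: about 20 N in whichever direction it slides (0.6 N m to turn it). A straight pull lifts the jar instead; while the lid is being turned it creeps up with little pull, e.g. 3 to 6 mm a stroke with strokes of 1 rad to and fro
- jar_mouth (a point): centre of the rim of the square glass biscuit jar's round mouth, 132 mm above the jar's underside; own z up. Loose jar, about 1 kg, 96 x 96 mm, neck 82 mm across; it stands in the front compartment of the caddy with 2 mm play, and the caddy's walls keep it from turning
- caddy: oak caddy, fixed, 169 mm (own x) x 115 mm (own y), walls 42 mm high. Origin at the centre of its underside; own x points to the rear compartment. The jar's compartment is centred at x = -27 mm, the shakers' at x = +53 mm (floor 6 mm thick). The counter between caddy and lid stand (x 0.53 to 0.62, y 0.13 to 0.22 m) is bare
- stand_slot (a point): middle of the slot of the fixed steel lid stand, on top of its 6 mm base plate (x -33 to +45 mm, y -56 to +56 mm). Own x = to the stand's rear, y = along the slot, z up. A seated lid has its handle to the front, its disc leaning back on the uprights and its plug between them: lid_disc is then at x +11, y 0, z +45 mm and the lid's axis points to the front (-x), 20 degrees above level
- stand_lip (a point): middle of the stand's front lip: level 6 mm steel bar along the slot, 19 mm in front of stand_slot; this point is on its axis, its top is 14 mm above the base plate. Same axes as stand_slot
- stand_top (a point): midway between the tops of the stand's two uprights (6 mm rods 80 mm apart, 74 mm clear between, open above). Their front legs start 3.5 mm behind stand_slot and lean 20 degrees to the rear, bend over at the top (87 mm above the base plate in all) and go straight down to the base plate's rear edge. Same axes as stand_slot; this point is 81 mm above the plate
- plate_ring: white plate of rolls, fixed, 275 mm across, with a clear glass dome 200 mm across, 152 mm high with its knob: keep the hand clear. Origin at the plate's centre, underneath
- plate_blue: blue plate of rolls, fixed, about 300 mm across, with a clear glass dome 212 mm across, 152 mm high with its knob: keep the hand clear. Origin at the plate's centre, underneath
- honey_jar: honey jar with a red cap, loose bystander, 62 mm across, 86 mm high, at the back of the counter; origin at the centre of its underside
- cinnamon: spice shaker with a dark cap, loose bystander in the caddy's rear compartment, 41 mm across, 105 mm high; origin at the centre of its underside
- cocoa: spice shaker with a dark cap, loose bystander in the caddy's rear compartment, 44 mm across, 96 mm high; origin at the centre of its underside

How it is judged:
By the outcome, as a careful person would: the job done as asked, in the order asked, and still so for the second after the job is handed in, with the robot touching nothing.
It also fails if it takes over 70 s, if anything falls off the work surface, if the arm or the gripper's body presses on something with over 40 N, if the wrist force passes 120 N, or if a joint passes its speed limit or range.

## Robot

A 7-joint arm with a two-finger parallel gripper is mounted at the origin on a cart in front of the work surface, level with it; the furniture and walls round the work are solid. World frame = base frame: x ahead of the robot, y to its left, z up, the work surface at z = 0. Lengths are in m, angles in rad, forces in N, time in s.
With the tool pointing down it reaches from about 0.4 to 0.9 m from the base axis. Payload 5.6 kg.
Tool frame: the origin (TCP) lies on the centre line of the jaws, within the pads' length; the fingertips stand 19 mm ahead of it and the grasp point (between the pads) is the TCP (r.tip_extent is the distance from the TCP to the fingertips, in m); z points along the fingers, y is the line along which they close (so a half turn about z gives the same grasp; the last joint's range is limited). The gripper opens to 92 mm and grips with 3 to 60 N. Pads are 20 mm wide; open, the fingers measure 128 mm over their backs; the gripper's body (75 mm by 189 mm) begins 69 mm behind the grasp point.
Start: joints at [-1.367, 0.468, -0.012, 1.603, 0.006, 1.071, -0.056], TCP at [0.159, 0.63, 0.234] pointing down, gripper open.
Joint ranges: [-2.53, 2.53], [-0.31, 2.02], [-1.57, 1.55], [0.28, 2.44], [-1.29, 4.43], [0.15, 1.84], [-2.92, 2.92]. Speed limits (rad/s): [2.57, 2.57, 3.14, 3.14, 3.14, 3.14, 3.14].

## Interface

Orientations are given as a unit quaternion [x, y, z, w].
In Python, from bench import r, grab_frame, camera_model, finder gives the robot as it stands.
- The arm moves only by the tool jog_arm, never from a script. Its argument "series" is a list of rows, each a list of 4 numbers: the shift along the world's x, y, z in cm, then the turn about the world's z in rad. In form: [[x, y, z, turn], ...]. A call has 1 to 20 rows; each row is the pose to reach, as a shift and turn from the pose commanded when the call began; what a row does not reach only later rows make up. A row lasts 1/12 s, in which the tool goes at most 41.7 mm and 7.16 degrees, less where a joint would pass 70% of its speed; a pose out of reach is approached as far as the arm can. A call with a gripper value outside its range is refused whole. "jaw" is the finger opening in cm, from 0 to 9.19, set as the call begins (left out, the last holds). The fingers move at their own pace and stop on an object; the grip force is fixed at half the most. Time passes only in rows, so rows that repeat a pose let the fingers close. It gives the time, the measured TCP pose, the force, the opening and the grip force at its end, in the units of the state.
- r.observe(): the state, without advancing time (a new reading comes with each control period).
- grab_frame(name): name is "side" or "top" or "wrist"; returns (picture, depth): 420x560x3 uint8, red, green, blue; 420x560 float32, m along the optical axis (not along the pixel's ray), 0 where there is no reading.
- camera_model(name): a dict with "mtx" (3x3 intrinsics, pixels), "cam_to_world" (4x4, takes a point from camera to world coordinates); the wrist camera has in their place "hand_eye" (4x4, takes a point from camera to tool coordinates, whose origin is the TCP and whose axes are the flange's). Camera axes: x right, y down, z forward; pixel columns grow to the right and rows downward; lengths in m; the calibration is good to about 2 mm. A picture is of the moment at which its call begins: read the wrist's pose just before it. camera_model takes no time and is no camera call.
- r.hand_in(): hands the job in; it is judged then, once.
Trained networks look in the newest picture that a camera, given by its name, has taken for a name from the list of things; names that differ only in an ending like _2 or _b are one class to them, and where a whole thing is asked for, a point or a joint stands for the part that bears it (a point fixed in the world has none). Each returns a list of dicts, best first, with "score" (0 to 1); they miss things now and then, are a little off and sometimes report something else, mostly with a low value. They report only what shows in the picture. A call takes as long as a camera call.
- finder.regions_of(camera, query): "pixels" (420x560 bool, what is visible of it) and "position" ([column, row] in pixels, amid what is visible of it).
The state is a dict: "clock": time; "qpos": joint angles; "joint_velocities": joint speeds; "joint_efforts": joint torques, N m; "tcp_pos": TCP position; "ee_rot": TCP orientation; "wrist_force": force on the tool from outside, world axes, zero at the start; "moment": the same for the moment, N m; "grip_width": opening from 0.0 (shut) to 1.0 (fully open); "grasp_force": force on a finger pad.
Only numpy, scipy, OpenCV 4.12 (cv2) and the standard library are available. Lean on these libraries where they do the work, as an engineer would, in place of code of your own. Each camera call takes 0.05 s, during which the arm holds its last target. There are 200 camera calls.

## Working session

There is one attempt and no reset: what is moved stays moved. The work goes in short steps, Python scripts to look and compute and a tool call to move; the robot and the scene stay as the last step left them, time stands still between calls to the robot, and variables do not carry over. Pictures are saved under pics/ and viewed, at most 10 in all, crops included, and the job is handed in when it is done.

Besides the shell and the picture viewer there is one more tool, called after "Call:" as name(argument=value, ...), one argument or row to a line, values as JSON. jog_arm: Moves the arm, as the interface text tells. Its arguments: {"type":"object","properties":{"series":{"type":"array"},"jaw":{"type":"number"}},"required":["series"]}

```bash
mkdir -p pics
cat > h.py <<'E'
import numpy as np, cv2
from scipy.spatial.transform import Rotation as R
from bench import r, grab_frame, camera_model, finder
def grab(n, save=None):
    o=r.observe(); im,d=grab_frame(n); m=camera_model(n); K=np.array(m['mtx'])
    if 'cam_to_world' in m: T=np.array(m['cam_to_world'])
    else:
        W=np.eye(4); W[:3,:3]=R.from_quat(o['ee_rot']).as_matrix(); W[:3,3]=o['tcp_pos']; T=W@np.array(m['hand_eye'])
    if save: cv2.imwrite('pics/'+save,im[:,:,::-1])
    v,u=np.mgrid[:420,:560]
    c=np.stack([(u-K[0,2])/K[0,0]*d,(v-K[1,2])/K[1,1]*d,d],-1)
    P=c@T[:3,:3].T+T[:3,3]; P[d<=0]=np.nan
    return im,d,P,K,T
def find(n,q,P,k=1):
    out=[]
    for x in finder.regions_of(n,q)[:k]:
        p=P[x['pixels']]; p=p[~np.isnan(p[:,0])]
        out.append((x,p))
        print(n,q,round(x['score'],2),np.round(x['position']),x['pixels'].sum(),'med',np.round(np.median(p,0),3) if len(p) else '', 'p2',np.round(np.percentile(p,2,0),3) if len(p) else '','p98',np.round(np.percentile(p,98,0),3) if len(p) else '')
    return out
def proj(p,K,T):
    c=(np.asarray(p)-T[:3,3])@T[:3,:3]; return (c@K.T)[...,:2]/c[...,2:]
E
python3 - <<'E'
from h import *
print(r.observe())
for n in ['side','top']:
    im,d,P,K,T=grab(n,n+'0.png'); print(n,np.round(T,3).tolist())
    for q in ['lid_grip','lid_disc','jar_mouth','caddy','stand_slot','stand_lip','stand_top','plate_ring','plate_blue','honey_jar','cinnamon','cocoa']: find(n,q,P)
a=np.hstack([cv2.imread('pics/side0.png'),cv2.imread('pics/top0.png')])
E
```

```text
{'clock': 0.0, 'qpos': array([-1.36702341,  0.46832974, -0.0116122 ,  1.6036466 ,  0.00599708,
        1.07139158, -0.05632708]), 'joint_velocities': array([-0.00110941,  0.00025639,  0.00093984,  0.00120904, -0.00041871,
       -0.00147988,  0.00014198]), 'joint_efforts': array([-4.74553181e-04, -5.20568705e+01, -1.27582659e-02, -2.43755400e+01,
       -5.67448139e-02,  1.73465459e-02,  1.59902484e-04]), 'tcp_pos': array([0.15870275, 0.62975055, 0.23266159]), 'ee_rot': array([ 1.23115234e-01,  9.92392000e-01, -8.68938497e-04, -4.93657959e-05]), 'wrist_force': array([ 0.03359639, -0.27741458,  0.42782876]), 'moment': array([ 0.00099575, -0.02557963,  0.00795614]), 'grasp_force': 0.0, 'grip_width': 1.0031686238740887}
side [[0.987, -0.128, 0.096, 0.494], [-0.161, -0.786, 0.597, -0.334], [-0.001, -0.605, -0.796, 0.796], [0.0, 0.0, 0.0, 1.0]]
side lid_grip 0.78 [315. 271.] 1963 med [ 0.605 -0.007  0.149] p2 [ 0.568 -0.039  0.057] p98 [0.652 0.048 0.191]
side lid_disc 0.98 [311. 269.] 1943 med [ 0.605 -0.008  0.149] p2 [ 0.569 -0.04   0.121] p98 [0.651 0.038 0.191]
side jar_mouth 0.68 [3
[... 1350 characters left out ...]
4 ] p2 [ 0.553 -0.05   0.004] p98 [0.717 0.062 0.045]
top stand_slot 0.64 [226. 183.] 1784 med [0.613 0.268 0.007] p2 [0.558 0.224 0.002] p98 [0.664 0.311 0.078]
top stand_lip 0.76 [223. 186.] 1896 med [0.612 0.269 0.006] p2 [ 0.558  0.223 -0.001] p98 [0.668 0.314 0.082]
top stand_top 0.6 [227. 185.] 1953 med [0.613 0.269 0.006] p2 [ 0.558  0.222 -0.002] p98 [0.668 0.313 0.084]
top honey_jar 0.6 [264. 122.] 879 med [0.727 0.188 0.084] p2 [ 0.709  0.161 -0.001] p98 [0.762 0.215 0.089]
top cinnamon 0.74 [364. 144.] 406 med [ 0.687 -0.015  0.11 ] p2 [ 0.672 -0.036  0.04 ] p98 [0.707 0.001 0.114]
top cocoa 0.6 [336. 144.] 515 med [0.684 0.035 0.1  ] p2 [0.669 0.013 0.022] p98 [0.709 0.051 0.105]
```

View pics/side0.png

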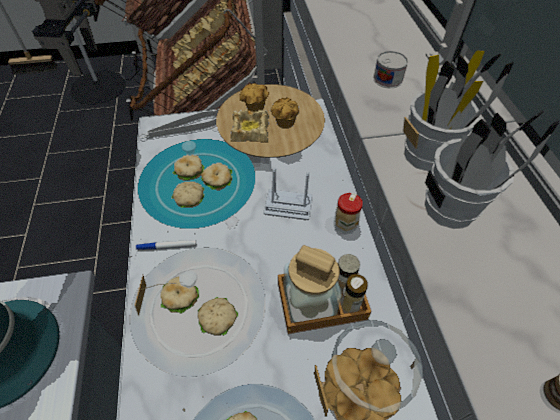

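View pics/top0.png

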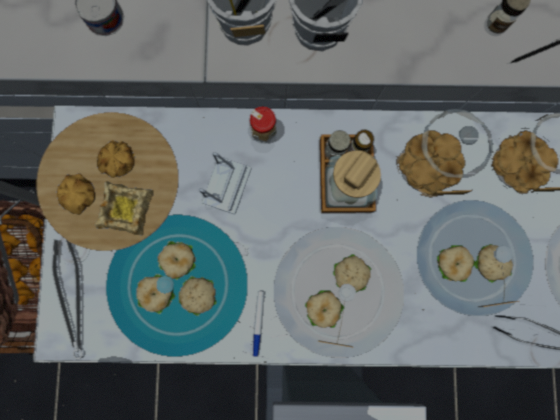

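Run:
```python
from h import *
for n in ['top','side']:
    im,d,P,K,T=grab(n)
    x,p=find(n,'lid_disc',P)[0]
    p=p[(p[:,2]>0.178)]
    rc=cv2.minAreaRect(p[:,:2].astype(np.float32)*1000); print('bar',rc,len(p),np.median(p[:,2]))
    c=P[(P[...,2]>.135)&(P[...,2]<.16)&(abs(P[...,0]-.61)<.07)&(abs(P[...,1])<.07)]
    print('disc',cv2.minEnclosingCircle(c[:,:2].astype(np.float32)*1000),np.median(c[:,2]),len(c))
    m=(abs(P[...,0]-.61)<.09)&(abs(P[...,1]-.268)<.09)
    q=P[m&(P[...,2]>.003)&(P[...,2]<.010)]; print('plate',cv2.minAreaRect(q[:,:2].astype(np.float32)*1000),len(q))
    for lo,hi in [(.014,.03),(.03,.045),(.045,.06),(.06,.075),(.075,.1)]:
        q=P[m&(P[...,2]>lo)&(P[...,2]<hi)]; print(lo,len(q)); 
        if n=='top' or hi>.07: print(np.round(q[::max(1,len(q)//12)],3).tolist())
    # caddy walls
    q=P[(abs(P[...,2]-.042)<.004)&(abs(P[...,0]-.63)<.13)&(abs(P[...,1])<.09)]
    print('caddy',cv2.minAreaRect(q[:,:2].astype(np.float32)*1000),len(q))
    for q in ['plate_ring','plate_blue']: 
        f=find(n,q,P,2)
    if n=='top':
      def pix(u,v,z):
        dr=T[:3,:3]@np.linalg.inv(K)@[u,v,1]; return np.round(T[:3,3]+dr*(z-T[2,3])/dr[2],3)
      print('ring',pix(339,292,.015),pix(346,293,.14),'blue',pix(177,284,.015))
    o=(200,140) if n=='top' else (250,160)
    cv2.imwrite(f'pics/{n}c.png',cv2.resize(im[o[1]:o[1]+100,o[0]:o[0]+80,::-1],None,fx=5,fy=5,interpolation=cv2.INTER_CUBIC))
a=np.hstack([cv2.imread('pics/topc.png'),cv2.imread('pics/sidec.png')]);cv2.imwrite('pics/c.png',a)
```

```text
top lid_disc 0.64 [360. 172.] 1825 med [0.606 0.009 0.149] p2 [ 0.569 -0.038  0.087] p98 [0.667 0.046 0.192]
bar ((610.8152465820312, 3.6570777893066406), (33.878021240234375, 65.20761108398438), 54.30786895751953) 628 0.18909888632724542
disc ((610.7275390625, 3.6494829654693604), 46.06200408935547) 0.14785109143574965 1114
plate ((608.7592163085938, 268.9969482421875), (175.54522705078125, 178.331298828125), 0.7915639281272888) 1434
0.014 410
[[0.662, 0.286, 0.021], [0.641, 0.231, 0.018], [0.616, 0.241, 0.018], [0.594, 0.249, 0.02], [0.574, 0.285, 0.028], [0.557, 0.259, 0.018], [0.537, 0.335, 0.028], [0.533, 0.338, 0.022], [0.531, 0.312, 0.025], [0.527, 0.345, 0.017], [0.525, 0.33, 0.016], [0.523, 0.307, 0.023], [0.52, 0.29, 0.025]]
0.03 30
[[0.663, 0.286, 0.044], [0.661, 0.291, 0.035], [0.66, 0.286, 0.037], [0.659, 0.286, 0.034], [0.655, 0.262, 0.043], [0.653, 0.262, 0.042], [0.651, 0.264, 0.039], [0.652, 0.26, 0.038], [0.651, 0.258, 0.032], [0.587, 0.31, 0.031], [0.584, 0.312, 0.032], [0.576, 0.292, 0.042], [0.577, 0.286, 0.04], [0.575, 0.288, 0.037], [0.576, 0.284, 0.031]]
0.045
[... 1916 characters left out ...]
297, 0.073], [0.584, 0.299, 0.071], [0.581, 0.297, 0.069], [0.581, 0.295, 0.068], [0.579, 0.296, 0.064], [0.654, 0.275, 0.074], [0.655, 0.275, 0.069], [0.659, 0.273, 0.071], [0.656, 0.27, 0.072], [0.654, 0.272, 0.066], [0.66, 0.274, 0.063], [0.656, 0.268, 0.067], [0.656, 0.269, 0.062]]
0.075 49
[[0.598, 0.357, 0.083], [0.583, 0.309, 0.091], [0.58, 0.305, 0.089], [0.582, 0.303, 0.088], [0.582, 0.303, 0.084], [0.663, 0.284, 0.09], [0.657, 0.281, 0.091], [0.582, 0.3, 0.081], [0.662, 0.281, 0.087], [0.657, 0.278, 0.087], [0.659, 0.278, 0.084], [0.659, 0.277, 0.078], [0.659, 0.272, 0.076]]
caddy ((636.7645874023438, 3.3927383422851562), (168.63818359375, 114.513427734375), 0.6041440367698669) 682
```

View pics/c.png

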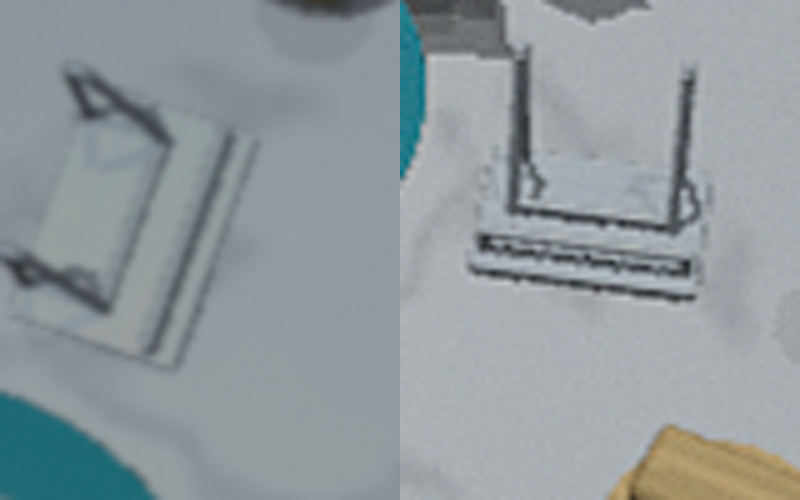

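Call:
jog_arm(
  series=[
    [45.1, -62.6, 2, -1.95],
    [45.1, -62.6, 2, -1.95],
    [45.1, -62.6, 2, -1.95],
    [45.1, -62.6, 2, -1.95],
    [45.1, -62.6, 2, -1.95],
    [45.1, -62.6, 2, -1.95],
    [45.1, -62.6, 2, -1.95],
    [45.1, -62.6, 2, -1.95],
    [45.1, -62.6, 2, -1.95],
    [45.1, -62.6, 2, -1.95],
    [45.1, -62.6, 2, -1.95],
    [45.1, -62.6, 2, -1.95],
    [45.1, -62.6, 2, -1.95],
    [45.1, -62.6, 2, -1.95],
    [45.1, -62.6, 2, -1.95],
    [45.1, -62.6, 2, -1.95],
    [45.1, -62.6, 2, -1.95],
    [45.1, -62.6, 2, -1.95],
    [45.1, -62.6, 2, -1.95],
    [45.1, -62.6, 2, -1.95],
  ],
  jaw=9.19,
)

```text
clock: 3.37
tcp_pos: [0.6119, -0.0019, 0.254]
ee_rot: [0.892, 0.452, 0.0, 0.002]
wrist_force: [-0.6, -0.0, -0.1]
grip_width: 1.0
grasp_force: 0.0
```

```bash
cat >> h.py <<'E'
def tooly(o=None):
    o=o or r.observe(); v=R.from_quat(o['ee_rot']).apply([0,1,0]); return np.degrees(np.arctan2(v[1],v[0])), o['tcp_pos'], o['qpos']
E
python3 - <<'E'
from h import *
from scipy.optimize import least_squares
print(tooly())
im,d,P,K,T=grab('wrist')
p=P[(P[...,2]>.182)&(P[...,2]<.2)&(abs(P[...,0]-.61)<.06)&(abs(P[...,1])<.06)]
print('bar',cv2.minAreaRect(p[:,:2].astype(np.float32)*1000),len(p),np.median(p[:,2]))
c=P[(P[...,2]>.14)&(P[...,2]<.155)&(abs(P[...,0]-.61)<.07)&(abs(P[...,1])<.07)]
print('disc',cv2.minEnclosingCircle(c[:,:2].astype(np.float32)*1000),np.median(c[:,2]))
# stand fit from two fixed cameras
res={}
for n in ['top','side']:
    im,d,P,K,T=grab(n)
    x,p=find(n,'stand_top',P)[0]
    Q=P[x['pixels']|(cv2.dilate(x['pixels'].astype(np.uint8),np.ones((9,9)))>0)]
    Q=Q[(Q[:,2]>.014)&(Q[:,2]<.1)&(Q[:,0]>.545)&(Q[:,0]<.69)&(Q[:,1]>.215)&(Q[:,1]<.33)]
    res[n]=Q
def f(t,Q):
    a=t[2]; c,s=np.cos(a),np.sin(a); dx=Q[:,0]-t[0]; dy=Q[:,1]-t[1]
    X=c*dx+s*dy; Y=-s*dx+c*dy; Z=Q[:,2]-.006
    u=np.array([np.sin(np.radians(20)),np.cos(np.radians(20))])
    lip=np.where(abs(Y)<.056,np.hypot(X+.019,Z-.011),1)
    k=np.clip((X-.0035)*u[0]+Z*u[1],0,.086)
    leg=np.sqrt((X-.0035-k*u[0])**2+(Z-k*u[1])**2+(abs(Y)-.04)**2)
    rear=np.sqrt((X-.042)**2+(abs(Y)-.04)**2)
    return np.minimum(np.minimum(np.minimum(lip,leg),rear),.012)-.003
for n,Q in list(res.items())+[('both',np.vstack(list(res.values())))]:
    s=least_squares(f,[.61,.262,np.radians(72)],args=(Q,),loss='soft_l1',f_scale=.002,x_scale=[.01,.01,.1])
    print(n,len(Q),np.round(s.x[:2],4),np.degrees(s.x[2]),np.median(abs(s.fun)))
E
```

```text
(np.float64(-36.314994228420574), array([ 0.61187188, -0.00194219,  0.25398859]), array([-0.52973228,  0.42369042,  0.63402731,  1.71493214, -0.27403978,
        1.09140061, -0.44470482]))
bar ((610.7911376953125, 2.3837547302246094), (34.759708404541016, 64.0498046875), 54.038299560546875) 4190 0.18991553714208645
disc ((610.68017578125, 2.295287609100342), 46.01084518432617) 0.1481671028042404
top stand_top 0.78 [227. 186.] 1800 med [0.613 0.268 0.006] p2 [0.558 0.224 0.002] p98 [0.665 0.311 0.082]
side stand_top 0.53 [296. 213.] 207 med [0.629 0.248 0.005] p2 [0.554 0.217 0.002] p98 [0.657 0.268 0.013]
top 332 [0.6114 0.2616] 71.68503484514956 0.0006965956957907084
side 9 [0.6088 0.2624] 70.33989705285553 0.001083691377950188
both 341 [0.6113 0.2617] 71.60097775892109 0.0006985989778740985
```

Call:
jog_arm(
  series=[
    [0, -0.1, -2, 0],
    [0, -0.1, -4, 0],
    [0, -0.1, -6, 0],
    [0, -0.1, -7.3, 0],
    [0, -0.1, -7.3, 0],
    [0, -0.1, -7.3, 0],
  ],
)

```text
clock: 4.12
tcp_pos: [0.6095, 0.0042, 0.1805]
ee_rot: [0.89, 0.456, -0.0, -0.0]
wrist_force: [-0.2, 0.8, 1.2]
grip_width: 1.003
grasp_force: 0.0
```

Call:
jog_arm(
  series=[
    [0, 0, 0, 0],
    [0, 0, 0, 0],
    [0, 0, 0, 0],
    [0, 0, 0, 0],
    [0, 0, 0, 0],
    [0, 0, 0, 0],
  ],
  jaw=5.5,
)

```text
clock: 4.62
tcp_pos: [0.6103, 0.0033, 0.1813]
ee_rot: [0.89, 0.455, 0.001, 0.0]
wrist_force: [-0.5, 0.4, 2.6]
grip_width: 0.694
grasp_force: 30.0
```

Call:
jog_arm(
  series=[
    [0, 0, 0.05, 0.12],
    [0, 0, 0.1, 0.24],
    [0, 0, 0.15, 0.36],
    [0, 0, 0.2, 0.48],
    [0, 0, 0.25, 0.6],
    [0, 0, 0.3, 0.72],
    [0, 0, 0.35, 0.84],
    [0, 0, 0.4, 0.96],
  ],
)

```text
clock: 5.28
tcp_pos: [0.6102, 0.0034, 0.1841]
ee_rot: [0.578, 0.816, 0.001, 0.0]
wrist_force: [3.1, 0.7, -3.8]
grip_width: 0.695
grasp_force: 30.0
```

Call:
jog_arm(
  series=[
    [0, 0, 0.05, -0.12],
    [0, 0, 0.1, -0.24],
    [0, 0, 0.15, -0.36],
    [0, 0, 0.2, -0.48],
    [0, 0, 0.25, -0.6],
    [0, 0, 0.3, -0.72],
    [0, 0, 0.35, -0.84],
    [0, 0, 0.4, -0.96],
    [0, 0, 0.45, -0.84],
    [0, 0, 0.5, -0.72],
    [0, 0, 0.55, -0.6],
    [0, 0, 0.6, -0.48],
    [0, 0, 0.65, -0.36],
    [0, 0, 0.7, -0.24],
    [0, 0, 0.75, -0.12],
    [0, 0, 0.8, 0],
  ],
)

```text
clock: 6.62
tcp_pos: [0.6101, 0.0034, 0.1921]
ee_rot: [0.578, 0.816, 0.0, 0.0]
wrist_force: [3.7, -0.0, -4.8]
grip_width: 0.693
grasp_force: 30.0
```

Run:
```python
from h import *
o=r.observe(); print(tooly(o),o['wrist_force'],o['moment'])
im,d,P,K,T=grab('side','s2.png')
x,p=find('side','lid_disc',P)[0]
m=(P[...,0]>.55)&(P[...,0]<.67)&(abs(P[...,1])<.06)
for lo in np.arange(.1,.2,.005):
    q=P[m&(P[...,2]>lo)&(P[...,2]<lo+.005)]; print(round(lo,3),len(q),end='; ')
find('side','jar_mouth',P);
cv2.imwrite('pics/s2c.png',cv2.resize(im[200:350,240:400,::-1],None,fx=4,fy=4,interpolation=cv2.INTER_CUBIC))
```

```text
(np.float64(19.378823104250287), array([0.61012168, 0.00344766, 0.1920574 ]), array([-0.3404342 ,  0.45510795,  0.36927888,  1.76344896, -0.19561447,
        0.95835167,  0.44566449])) [ 3.67920966 -0.03742698 -4.79750579] [ 0.15943104 -0.5809255  -0.41194379]
side lid_disc 0.66 [316. 267.] 1482 med [ 0.613 -0.013  0.159] p2 [ 0.568 -0.04   0.153] p98 [0.65  0.014 0.202]
0.1 127; 0.105 240; 0.11 280; 0.115 161; 0.12 52; 0.125 31; 0.13 17; 0.135 33; 0.14 0; 0.145 3; 0.15 50; 0.155 814; 0.16 63; 0.165 19; 0.17 22; 0.175 25; 0.18 22; 0.185 58; 0.19 68; 0.195 235; side jar_mouth 0.97 [308. 302.] 1856 med [ 0.596 -0.038  0.102] p2 [ 0.561 -0.046  0.029] p98 [0.656 0.03  0.137]
```

View pics/s2c.png

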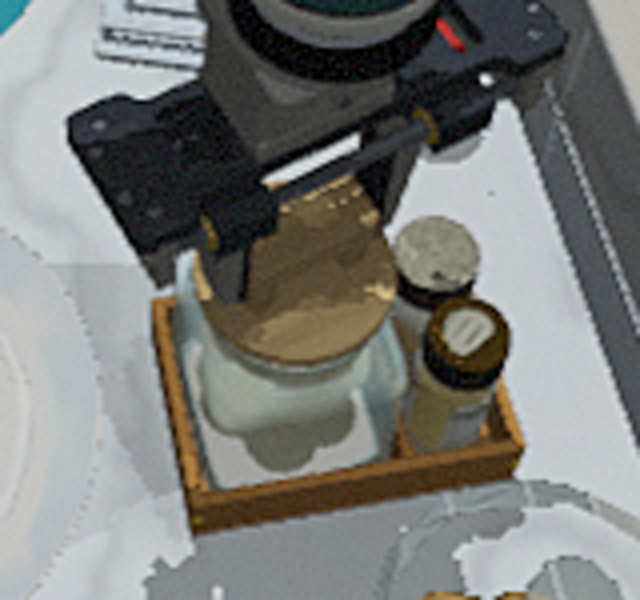

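Call:
jog_arm(
  series=[
    [0, 0, 0.05, -0.12],
    [0, 0, 0.1, -0.24],
    [0, 0, 0.15, -0.36],
    [0, 0, 0.2, -0.48],
    [0, 0, 0.25, -0.6],
    [0, 0, 0.3, -0.72],
    [0, 0, 0.35, -0.84],
    [0, 0, 0.4, -0.96],
    [0, 0, 0.45, -0.84],
    [0, 0, 0.5, -0.72],
    [0, 0, 0.55, -0.6],
    [0, 0, 0.6, -0.48],
    [0, 0, 0.65, -0.36],
    [0, 0, 0.7, -0.24],
    [0, 0, 0.75, -0.12],
    [0, 0, 0.8, 0],
  ],
)

```text
clock: 8.1
tcp_pos: [0.6099, 0.0034, 0.2002]
ee_rot: [0.579, 0.815, 0.0, 0.0]
wrist_force: [1.2, 2.1, -5.3]
grip_width: 0.691
grasp_force: 30.0
```

Call:
jog_arm(
  series=[
    [0, 0, 0.05, -0.12],
    [0, 0, 0.1, -0.24],
    [0, 0, 0.15, -0.36],
    [0, 0, 0.2, -0.48],
    [0, 0, 0.25, -0.6],
    [0, 0, 0.3, -0.72],
    [0, 0, 0.35, -0.84],
    [0, 0, 0.4, -0.96],
    [0, 0, 0.45, -0.84],
    [0, 0, 0.5, -0.72],
    [0, 0, 0.55, -0.6],
    [0, 0, 0.6, -0.48],
    [0, 0, 0.65, -0.36],
    [0, 0, 0.7, -0.24],
    [0, 0, 0.75, -0.12],
    [0, 0, 0.8, 0],
  ],
)

```text
clock: 9.43
tcp_pos: [0.6093, 0.0032, 0.2084]
ee_rot: [0.579, 0.815, -0.0, -0.0]
wrist_force: [0.6, -0.3, -1.8]
grip_width: 0.695
grasp_force: 30.0
```

Call:
jog_arm(
  series=[
    [0, 0, 1, 0],
    [0, 0, 2.5, 0],
    [0, 0, 5, 0],
    [-1, 4, 6, 0.12],
    [-2, 8, 6, 0.24],
    [-3, 12, 6, 0.36],
    [-3.5, 16.2, 6, 0.48],
    [-3.5, 16.2, 4, 0.6],
    [-3.5, 16.2, 1, 0.72],
    [-3.5, 16.2, -2, 0.84],
    [-3.5, 16.2, -5, 0.915],
    [-3.5, 16.2, -8, 0.915],
    [-3.5, 16.2, -10, 0.915],
    [-3.5, 16.2, -12, 0.915],
    [-3.5, 16.2, -13, 0.915],
    [-3.5, 16.2, -13.5, 0.915],
    [-3.5, 16.2, -13.8, 0.915],
    [-3.5, 16.2, -13.8, 0.915],
  ],
)

```text
clock: 10.93
tcp_pos: [0.5752, 0.1654, 0.0711]
ee_rot: [0.161, 0.987, 0.0, 0.0]
wrist_force: [0.9, -1.1, -1.4]
grip_width: 0.694
grasp_force: 30.0
```

Call:
jog_arm(
  series=[
    [0, 0, -0.2, 0],
    [0, 0, -0.3, 0],
    [0, 0, -0.4, 0],
    [0, 0, -0.4, 0],
  ],
)

```text
clock: 11.27
tcp_pos: [0.5754, 0.1655, 0.0673]
ee_rot: [0.16, 0.987, 0.0, 0.001]
wrist_force: [0.1, 0.8, 0.6]
grip_width: 0.696
grasp_force: 30.0
```

Run:
```python
from h import *
o=r.observe(); print(tooly(o),o['wrist_force'])
im,d,P,K,T=grab('side','s3.png')
m=(abs(P[...,0]-.575)<.07)&(abs(P[...,1]-.165)<.07)
print([(round(l,3),int((m&(P[...,2]>l)&(P[...,2]<l+.004)).sum())) for l in np.arange(.012,.09,.004)])
q=P[m&(P[...,2]>.026)&(P[...,2]<.045)];print(np.median(q,0),cv2.minEnclosingCircle(q[:,:2].astype(np.float32)*1000))
x=find('side','jar_mouth',P)
```

```text
(np.float64(71.54049748054919), array([0.57543812, 0.16549242, 0.06730634]), array([-0.4289203 ,  0.5930763 ,  0.12221979,  1.84961435, -0.105631  ,
        0.70354999,  1.00176882])) [0.13906407 0.81378747 0.63771578]
[(np.float64(0.012), 2), (np.float64(0.016), 8), (np.float64(0.02), 7), (np.float64(0.024), 27), (np.float64(0.028), 84), (np.float64(0.032), 310), (np.float64(0.036), 16), (np.float64(0.04), 2), (np.float64(0.044), 1), (np.float64(0.048), 1), (np.float64(0.052), 7), (np.float64(0.056), 6), (np.float64(0.06), 8), (np.float64(0.064), 8), (np.float64(0.068), 9), (np.float64(0.072), 1), (np.float64(0.076), 0), (np.float64(0.08), 0), (np.float64(0.084), 0), (np.float64(0.088), 0)]
[0.58521799 0.13917697 0.0332562 ] ((574.626953125, 163.44009399414062), 46.13364791870117)
side jar_mouth 0.58 [307. 289.] 3216 med [ 0.607 -0.015  0.096] p2 [ 0.561 -0.045  0.037] p98 [0.653 0.048 0.139]
```

Call:
jog_arm(
  series=[
    [0, 0, 0, 0],
    [0, 0, 0, 0],
    [0, 0, 0, 0],
    [0, 0, 1.5, 0],
    [0, 0, 4, 0],
    [0, 0, 6, -0.12],
    [0, 0, 8, -0.24],
    [0, 0, 8, -0.36],
    [0, 0, 8, -0.48],
    [0, 0, 8, -0.6],
    [0, 0, 8, -0.72],
    [0, 0, 8, -0.84],
    [0, 0, 8, -0.96],
    [0, 0, 8, -1.08],
    [0, 0, 8, -1.2],
    [0, 0, 8, -1.32],
    [0, 0, 8, -1.44],
    [0, 0, 8, -1.57],
    [0, 0, 8, -1.57],
    [0, 0, 8, -1.57],
  ],
  jaw=9.19,
)

```text
clock: 13.03
tcp_pos: [0.5746, 0.1655, 0.1464]
ee_rot: [0.81, 0.586, -0.0, 0.0]
wrist_force: [0.0, 0.7, -0.4]
grip_width: 1.003
grasp_force: 0.0
```

Run:
```python
from h import *
o=r.observe(); print(tooly(o),o['wrist_force'])
im,d,P,K,T=grab('wrist','w4.png')
m=(abs(P[...,0]-.575)<.07)&(abs(P[...,1]-.165)<.07)
p=P[m&(P[...,2]>.068)&(P[...,2]<.082)]
print('bar',cv2.minAreaRect(p[:,:2].astype(np.float32)*1000),len(p),np.median(p[:,2]))
q=P[m&(P[...,2]>.028)&(P[...,2]<.04)];print('disc',np.median(q[:,2]),cv2.minEnclosingCircle(q[:,:2].astype(np.float32)*1000))
im,d,P,K,T=grab('side','s4.png')
```

```text
(np.float64(-18.19461145116479), array([0.57462617, 0.16547585, 0.14644226]), array([-0.72982005,  0.51700346,  0.52057189,  1.83342251, -0.32503134,
        0.8768873 , -0.37264643])) [ 0.04163509  0.72580358 -0.3873437 ]
bar ((574.6719360351562, 164.7819061279297), (62.71631622314453, 34.04733657836914), 71.72976684570312) 3849 0.07585730470854363
disc 0.034116796062502036 ((574.2945556640625, 164.09449768066406), 45.91827392578125)
```

View pics/s4.png

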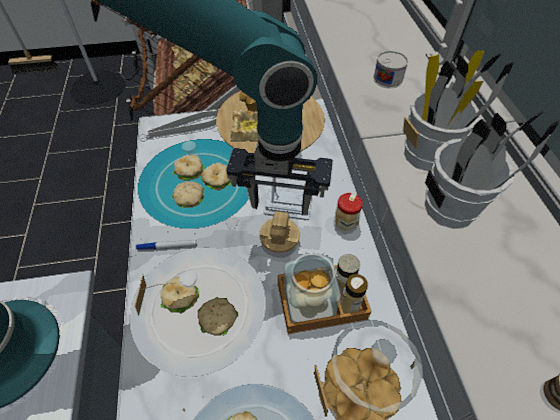

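Call:
jog_arm(
  series=[
    [0, -0.1, -3, 0],
    [0, -0.1, -6, 0],
    [0, -0.1, -7.5, 0],
    [0, -0.1, -8, 0],
    [0, -0.1, -8, 0],
    [0, -0.1, -8, 0],
  ],
)

```text
clock: 13.63
tcp_pos: [0.5755, 0.1642, 0.0672]
ee_rot: [0.811, 0.585, 0.0, 0.0]
wrist_force: [0.1, -1.2, 0.5]
grip_width: 0.999
grasp_force: 0.0
```

Call:
jog_arm(
  series=[
    [0, 0, 0, 0],
    [0, 0, 0, 0],
    [0, 0, 0, 0],
    [0, 0, 0, 0],
    [0, 0, 0, 0],
    [0, 0, 0, 0],
    [0, 0, 0, 0],
    [0, 0, 0.5, 0],
    [0, 0, 2, 0],
    [0, 0, 5, 0],
    [0, 0, 8.5, 0],
    [0, 0, 11, 0],
    [0, 0, 11, 0],
  ],
  jaw=2.5,
)

```text
clock: 14.72
tcp_pos: [0.578, 0.1647, 0.1821]
ee_rot: [0.811, 0.585, 0.004, 0.001]
wrist_force: [1.0, -0.3, -1.1]
grip_width: 0.366
grasp_force: 30.0
```

Call:
jog_arm(
  series=[
    [1.4, 3.8, 0, 0],
    [2.8, 7.6, 0, 0],
    [4.2, 11.4, 0, 0],
    [4.2, 11.4, -1, 0],
    [4.2, 11.4, -2, 0],
    [4.2, 11.4, -2.4, 0],
    [4.2, 11.4, -2.4, 0],
    [4.2, 11.4, -2.4, 0],
  ],
)

```text
clock: 15.38
tcp_pos: [0.6161, 0.2766, 0.1519]
ee_rot: [0.812, 0.584, -0.001, -0.0]
wrist_force: [-1.0, -1.0, 0.7]
grip_width: 0.367
grasp_force: 30.0
```

```bash
cat >> h.py <<'E'
S=np.array([.6113,.2617]); A=np.radians(71.65)
def stand(p):
    p=np.atleast_2d(p); d=p[:,:2]-S; c,s=np.cos(A),np.sin(A)
    return np.c_[c*d[:,0]+s*d[:,1],-s*d[:,0]+c*d[:,1],p[:,2]-.006]*1000
E
python3 - <<'E'
from h import *
o=r.observe(); print(tooly(o)[0],stand(o['tcp_pos']),o['tcp_pos'],o['wrist_force'])
im,d,P,K,T=grab('side','s5.png')
x,p=find('side','lid_disc',P)[0]
x,p=find('side','stand_top',P)[0]
cv2.imwrite('pics/s5c.png',cv2.resize(im[130:240,230:370,::-1],None,fx=5,fy=5,interpolation=cv2.INTER_CUBIC))
E
```

```text
-18.50406256286882 [[1.56254175e+01 9.83670713e-02 1.45904854e+02]] [0.61612584 0.27656185 0.15190485] [-0.98659161 -0.95351983  0.73323119]
side lid_disc 0.36 [289. 205.] 1182 med [0.612 0.261 0.006] p2 [0.557 0.221 0.002] p98 [0.666 0.31  0.048]
side stand_top 0.79 [290. 204.] 1132 med [0.611 0.261 0.006] p2 [0.557 0.222 0.002] p98 [0.666 0.308 0.04 ]
```

View pics/s5c.png

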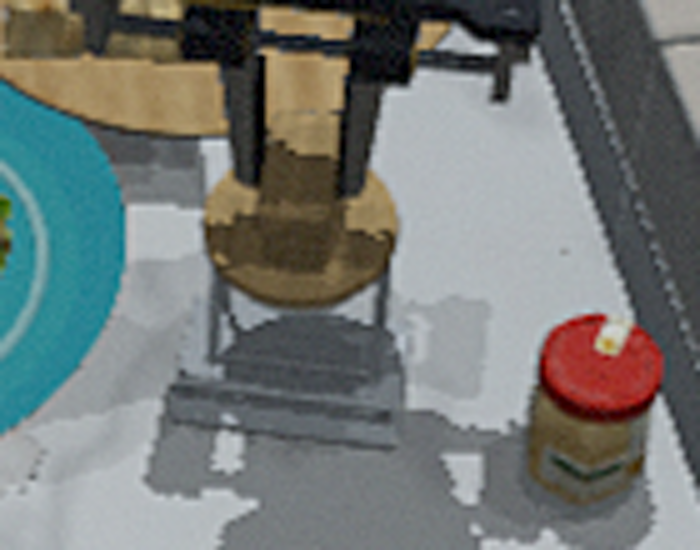

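Call:
jog_arm(
  series=[
    [0, 0, -0.5, 0],
    [0, 0, -1, 0],
    [0, 0, -1.5, 0],
    [0, 0, -1.5, 0],
    [0, 0, -1.5, 0],
  ],
)

```text
clock: 15.95
tcp_pos: [0.6174, 0.2749, 0.142]
ee_rot: [0.811, 0.584, -0.001, 0.001]
wrist_force: [-9.9, -8.2, 27.2]
grip_width: 0.368
grasp_force: 30.0
```

Run:
```python
from h import *
o=r.observe(); print(tooly(o)[0],stand(o['tcp_pos']),o['wrist_force'],o['moment'])
im,d,P,K,T=grab('side','s6.png')
Q=P.reshape(-1,3); Q=Q[~np.isnan(Q[:,0])]; s=stand(Q)
hsv=cv2.cvtColor(im,cv2.COLOR_RGB2HSV).reshape(-1,3)[~np.isnan(P.reshape(-1,3)[:,0])]
m=(abs(s[:,0])<75)&(abs(s[:,1])<60)&(s[:,2]>60)&(s[:,2]<135)&(hsv[:,1]>70)
q=s[m]; print(len(q)); print(np.round(q[::max(1,len(q)//45)]).tolist())
# plane of disc upper face
d_=q[(q[:,2]<118)]; 
best=None;rng=np.random.default_rng(0)
for i in range(500):
    a=d_[rng.choice(len(d_),3,False)]; n=np.cross(a[1]-a[0],a[2]-a[0]); 
    if np.linalg.norm(n)<50: continue
    n/=np.linalg.norm(n); k=abs((d_-a[0])@n)<1.5
    if best is None or k.sum()>best[0]: best=(k.sum(),n*np.sign(n[2]),d_[k].mean(0),np.ptp(d_[k],0))
print(best)
cv2.imwrite('pics/s6c.png',cv2.resize(im[140:230,240:360,::-1],None,fx=5,fy=5,interpolation=cv2.INTER_CUBIC))
```

```text
-18.47995615107229 [[ 14.42567667  -1.62131769 135.98862558]] [-9.86978535 -8.22064113 27.20328041] [-1.84811115  2.62078688  0.32941495]
924
[[32.0, -10.0, 135.0], [17.0, 6.0, 135.0], [17.0, -8.0, 134.0], [50.0, -32.0, 100.0], [38.0, 37.0, 94.0], [46.0, -35.0, 98.0], [43.0, -33.0, 98.0], [3.0, -12.0, 133.0], [1.0, 1.0, 130.0], [28.0, 33.0, 92.0], [4.0, -21.0, 127.0], [-3.0, 10.0, 126.0], [33.0, -44.0, 96.0], [-6.0, -6.0, 128.0], [21.0, 29.0, 90.0], [4.0, -19.0, 116.0], [20.0, 22.0, 88.0], [24.0, -24.0, 92.0], [-14.0, 12.0, 125.0], [23.0, -29.0, 91.0], [-17.0, 7.0, 125.0], [19.0, -34.0, 92.0], [-17.0, 3.0, 123.0], [17.0, -39.0, 92.0], [-20.0, -2.0, 123.0], [15.0, -44.0, 92.0], [-19.0, -6.0, 120.0], [3.0, 36.0, 84.0], [-21.0, -13.0, 120.0], [-0.0, 26.0, 86.0], [8.0, -20.0, 85.0], [1.0, 17.0, 83.0], [7.0, -29.0, 85.0], [-11.0, 6.0, 95.0], [3.0, -39.0, 87.0], [-12.0, -6.0, 94.0], [-9.0, 27.0, 81.0], [-4.0, -19.0, 85.0], [-11.0, 8.0, 84.0], [-4.0, -37.0, 84.0], [-8.0, -15.0, 82.0], [-14.0, 3.0, 82.0], [-18.0, 16.0, 81.0], [-11.0, -31.0, 81.0], [-14.0, -25.0, 80.0], [-16.0, -25.0, 78.0], [-24.0, -10.0, 79.0]]
(np.int64(353), array([-0.2681299 ,  0.00963724,  0.96333456]), array([ 5.13724288, -5.86858834, 86.61044526]), array([74.91053246, 86.92784799, 22.16778301]))
```

View pics/s6c.png

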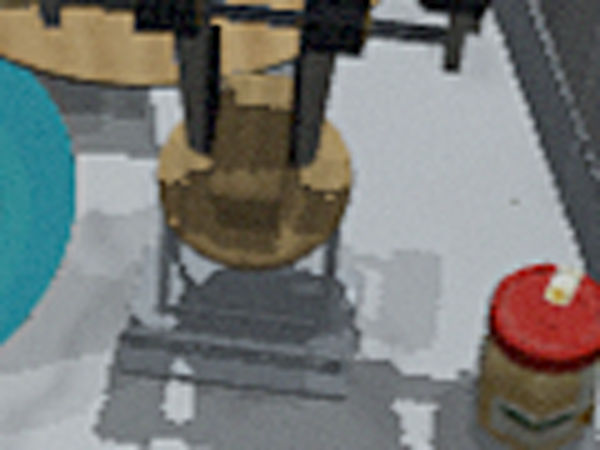

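Call:
jog_arm(
  series=[
    [-0.15, -0.46, 0, 0],
    [-0.3, -0.92, 0, 0],
    [-0.46, -1.38, 0, 0],
    [-0.57, -1.72, -0.4, 0],
    [-0.68, -2.07, -0.9, 0],
    [-0.8, -2.42, -1.5, 0],
    [-0.8, -2.42, -1.5, 0],
  ],
)

```text
clock: 16.58
tcp_pos: [0.6083, 0.2512, 0.1216]
ee_rot: [0.812, 0.584, -0.001, 0.001]
wrist_force: [-0.6, -3.1, 1.2]
grip_width: 0.367
grasp_force: 30.0
```

```bash
cat >> h.py <<'E'
def lid(zmin,zmax,cam='side',save=None):
    o=r.observe(); print('tcp',np.round(stand(o['tcp_pos'])[0],1),'F',np.round(o['wrist_force'],1),'t',o['clock'])
    im,d,P,K,T=grab(cam,save); ok=~np.isnan(P[...,0]); s=stand(P[ok]); hsv=cv2.cvtColor(im,cv2.COLOR_RGB2HSV)[ok]
    q=s[(abs(s[:,0])<75)&(abs(s[:,1])<60)&(s[:,2]>zmin)&(s[:,2]<zmax)&(hsv[:,1]>70)&(hsv[:,0]<30)]
    rng=np.random.default_rng(0); best=None
    for i in range(1500):
        a=q[rng.choice(len(q),3,False)]; n=np.cross(a[1]-a[0],a[2]-a[0])
        if np.linalg.norm(n)<50: continue
        n/=np.linalg.norm(n); k=abs((q-a[0])@n)<1.5
        if best is None or k.sum()>best[0]: best=(k.sum(),n,q[k])
    k=best[2]; c=k.mean(0); n=np.linalg.svd(k-c)[2][2]; n*=-np.sign(n[0]) if abs(n[0])>.2 else np.sign(n[2])
    print(len(q),best[0],'n',np.round(n,2),'tilt',round(np.degrees(np.arctan2(-n[0],n[2])),1),'c',np.round(c),'min',np.round(k.min(0)),'max',np.round(k.max(0)),'tcp dist',(stand(o['tcp_pos'])[0]-c)@n)
    return im
E
python3 - <<'E'
from h import *
im=lid(30,130,'side','s7.png')
E
```

```text
tcp [-10.9  -0.5 115.6] F [-0.6 -3.1  1.2] t 16.5833
933 302 n [-0.56 -0.    0.83] tilt 33.9 c [-5. -9. 68.] min [-33. -46.  49.] max [ 43.  40. 101.] tcp dist 42.28393157417425
```

Call:
jog_arm(
  series=[
    [0, 0, -0.4, 0],
    [0, 0, -0.8, 0],
    [0, 0, -1.2, 0],
    [-0.05, -0.1, -1.6, 0],
    [-0.05, -0.2, -2.0, 0],
    [-0.1, -0.25, -2.4, 0],
    [-0.1, -0.25, -2.4, 0],
  ],
)

```text
clock: 17.22
tcp_pos: [0.6069, 0.247, 0.0974]
ee_rot: [0.812, 0.584, -0.003, 0.001]
wrist_force: [-1.8, -7.7, -1.3]
grip_width: 0.37
grasp_force: 30.0
```

Run:
```python
from h import *
im=lid(5,105,'side','s8.png')
cv2.imwrite('pics/s8c.png',cv2.resize(im[140:230,240:360,::-1],None,fx=5,fy=5,interpolation=cv2.INTER_CUBIC))
```

```text
tcp [-15.3  -0.5  91.4] F [-1.8 -7.7 -1.3] t 17.2167
772 226 n [-0.79  0.01  0.62] tilt 52.0 c [  4. -10.  57.] min [-22. -45.  23.] max [31. 42. 92.] tcp dist 36.484924345185476
```

View pics/s8c.png

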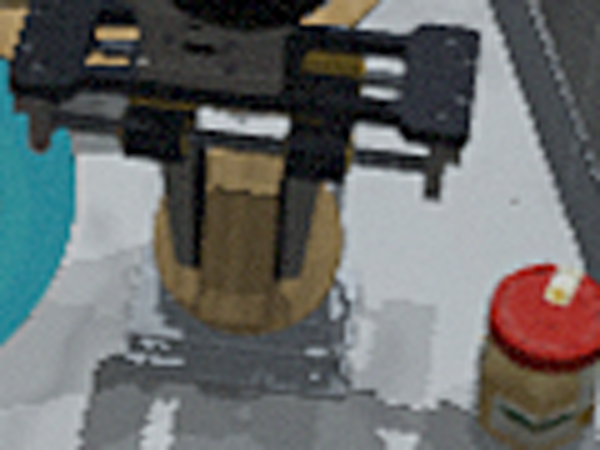

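Call:
jog_arm(
  series=[
    [0.07, 0.2, 0, 0],
    [0.14, 0.4, -0.1, 0],
    [0.2, 0.6, -0.2, 0],
    [0.22, 0.66, -0.4, 0],
    [0.22, 0.66, -0.6, 0],
    [0.22, 0.66, -0.6, 0],
  ],
)

```text
clock: 17.77
tcp_pos: [0.608, 0.2494, 0.0922]
ee_rot: [0.812, 0.583, -0.006, 0.002]
wrist_force: [-10.5, -17.9, 13.1]
grip_width: 0.365
grasp_force: 30.0
```

Run:
```python
from h import *
im=lid(5,105,'side','s9.png')
```

```text
tcp [-12.7  -0.8  86.2] F [-10.5 -17.9  13.1] t 17.7667
779 224 n [-0.84  0.03  0.55] tilt 56.7 c [-27.  -0.  81.] min [-43. -21.  54.] max [-10.  29. 104.] tcp dist -8.801221242179698
```

Call:
jog_arm(
  series=[
    [0, 0, -0.3, 0],
    [0, 0, -0.6, 0],
    [0, 0, -0.9, 0],
    [0, 0, -1.2, 0],
    [0, 0, -1.2, 0],
  ],
)

```text
clock: 18.23
tcp_pos: [0.6093, 0.2511, 0.0804]
ee_rot: [0.812, 0.584, -0.004, 0.002]
wrist_force: [-5.8, -13.0, 9.4]
grip_width: 0.369
grasp_force: 30.0
```

Run:
```python
from h import *
im=lid(5,105,'side','s10.png')
cv2.imwrite('pics/s10c.png',cv2.resize(im[140:230,240:360,::-1],None,fx=5,fy=5,interpolation=cv2.INTER_CUBIC))
```

```text
tcp [-10.7  -1.4  74.4] F [ -5.8 -13.    9.4] t 18.2333
713 213 n [-0.92  0.01  0.39] tilt 66.8 c [-29.  -1.  69.] min [-42. -19.  40.] max [-15.  29.  96.] tcp dist -14.641520704956687
```

View pics/s10c.png

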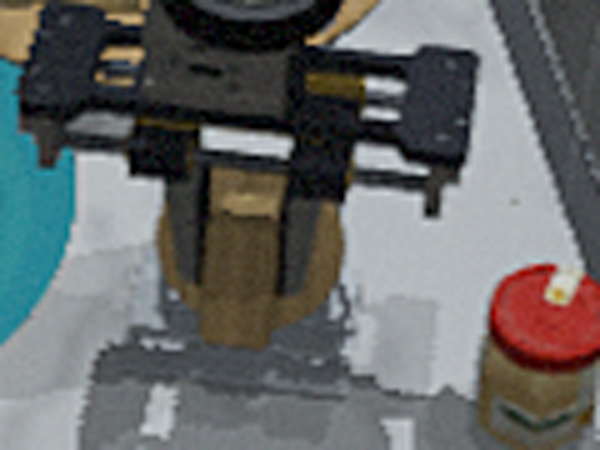

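Call:
jog_arm(
  series=[
    [-0.02, -0.06, -0.2, 0],
    [-0.04, -0.12, -0.4, 0],
    [-0.06, -0.18, -0.6, 0],
    [-0.08, -0.24, -0.8, 0],
    [-0.08, -0.24, -0.8, 0],
  ],
)

```text
clock: 18.7
tcp_pos: [0.6097, 0.2492, 0.0749]
ee_rot: [0.812, 0.583, -0.003, 0.002]
wrist_force: [-8.6, -14.1, 23.7]
grip_width: 0.367
grasp_force: 30.0
```

Run:
```python
from h import *
im=lid(5,105,'side','s11.png')
```

```text
tcp [-12.4  -2.4  68.9] F [ -8.6 -14.1  23.7] t 18.7
696 222 n [-0.93 -0.03  0.37] tilt 68.5 c [-31.  -3.  63.] min [-43. -20.  33.] max [-19.  29.  90.] tcp dist -15.130275342969915
```

Call:
jog_arm(
  series=[
    [-0.04, -0.1, 0.2, 0],
    [-0.06, -0.2, 0.35, 0],
    [-0.06, -0.2, 0.35, 0],
  ],
)

```text
clock: 19.0
tcp_pos: [0.609, 0.2496, 0.0758]
ee_rot: [0.812, 0.584, -0.002, 0.002]
wrist_force: [-0.6, -7.8, 4.4]
grip_width: 0.368
grasp_force: 30.0
```

Call:
jog_arm(
  series=[
    [0, 0, 0, 0],
    [0, 0, 0, 0],
    [0, 0, 0, 0],
    [0, 0, 0, 0],
    [0, 0, 0, 0],
    [0, 0, 0, 0],
    [0, 0, 0, 0],
    [0, 0, 0, 0],
    [0, 0, 0, 0],
    [0, 0, 0, 0],
    [0, 0, 0, 0],
    [0, 0, 0, 0],
  ],
  jaw=9.19,
)

```text
clock: 20.0
tcp_pos: [0.6086, 0.2538, 0.0761]
ee_rot: [0.811, 0.585, -0.0, 0.0]
wrist_force: [0.2, 0.3, 0.5]
grip_width: 1.0
grasp_force: 0.0
```

Run:
```python
from h import *
im=lid(5,105,'side','s12.png')
```

```text
tcp [-8.4  0.1 70.1] F [0.2 0.3 0.5] t 20.0
1023 385 n [-0.94 -0.    0.35] tilt 69.7 c [10. -4. 53.] min [ -7. -44.  10.] max [23. 40. 87.] tcp dist 22.7845956815865
```

Call:
jog_arm(
  series=[
    [-0.3, -0.9, 0, 0],
    [-0.3, -0.9, 1, 0],
    [-0.3, -0.9, 3, 0],
    [-0.3, -0.9, 6, 0],
    [-0.3, -0.9, 9, 0],
    [-1.2, -3.5, 12, 0],
    [-2.5, -7, 15, 0],
    [-4, -10, 15, 0],
    [-4, -14, 15, 0],
    [-4, -14, 15, 0],
    [-4, -14, 15, 0],
    [-4, -14, 15, 0],
  ],
)

```text
clock: 21.05
tcp_pos: [0.5687, 0.1139, 0.2267]
ee_rot: [0.811, 0.585, 0.001, -0.0]
wrist_force: [-0.5, 0.5, 0.1]
grip_width: 0.999
grasp_force: 0.0
```

Run:
```python
from h import *
im=lid(5,105,'side','s13.png')
im=lid(5,105,'top','t13.png')
a=cv2.imread('pics/s13.png')[140:340,240:400]; cv2.imwrite('pics/f.png',cv2.resize(a,None,fx=3,fy=3,interpolation=cv2.INTER_CUBIC))
```

```text
tcp [-153.7   -6.1  220.7] F [-0.5  0.5  0.1] t 21.05
901 315 n [-0.93  0.    0.36] tilt 68.8 c [ 7. -4. 48.] min [ -7. -42.   8.] max [24. 40. 88.] tcp dist 212.83083830658413
tcp [-152.9   -5.8  220.3] F [ 0.3  0.1 -1.1] t 21.1
980 396 n [-0.93  0.    0.36] tilt 68.7 c [11.  3. 57.] min [ -6. -42.  11.] max [25. 43. 91.] tcp dist 211.80809019453753
```

View pics/f.png

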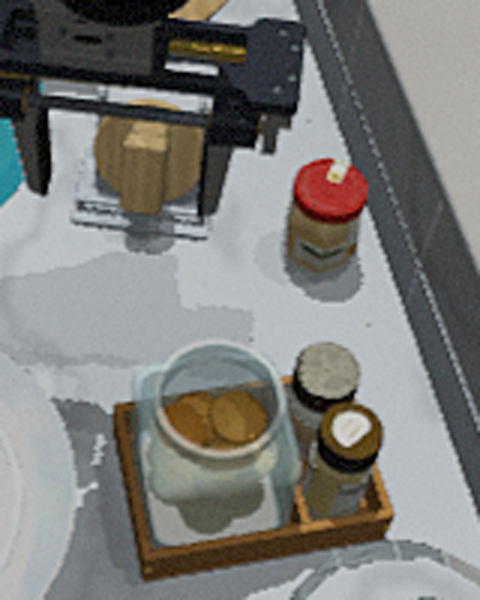

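The lid is seated behind the lip and leans on the uprights at about 69°, with its centre as specified. The open jar stands in its caddy, the honey jar and shakers are in place, and the hand is clear.

```bash
python3 -c "
from bench import r
print(r.hand_in())"
```

```text
the job is handed in; nothing more can be done
None
```

The job is handed in: I worked the lid out of the jar, set it down plug down on the counter, gripped it afresh and stood it in the lid stand at about 69°, and the jar and the other things look undisturbed.

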